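# Weigh a part-used pot of paint on a two-pan trip balance

### The arm

A 6-joint arm with a two-finger parallel gripper is mounted at the origin on the work surface. World frame = base frame: x ahead of the robot, y to its left, z up, the work surface at z = 0. Lengths are in m, angles in rad, forces in N, time in s.
With the tool pointing down it reaches from about 0.325 to 0.9 m from the base axis. Payload 6.1 kg.
Tool frame: the origin (TCP) lies on the centre line of the jaws, within the pads' length; the fingertips stand 22 mm ahead of it and the grasp point (between the pads) lies 3 mm ahead of it; z points along the fingers, y is the direction in which the jaws open and shut (so a half turn about z gives the same grasp; the last joint's range is limited). The gripper opens to 87 mm and grips with 3 to 60 N. Pads are 19 mm wide; open, the fingers measure 117 mm over their backs; the gripper's body (75 mm by 190 mm) begins 51 mm behind the grasp point.
Start: joints at [-1.452, 0.22, 1.526, -0, 1.395, -0.126], TCP at [0.151, -0.606, 0.245] pointing down, gripper open.
Joint ranges: [-2.98, 2.98], [-0.91, 2.08], [0.09, 2.57], [-1.24, 4.39], [0.2, 2.65], [-2.68, 2.68]. Speed limits (rad/s): [2.57, 2.57, 3.01, 3.14, 3.14, 3.14].

### API

Orientations are given as [roll, pitch, yaw] about the fixed x, y, z axes, in that order (R = Rz(yaw) Ry(pitch) Rx(roll)).
In Python, from bench import bot gives the robot as it stands.
- The arm moves only by the tool jog_arm, never from a script. Its argument "plan" is a list of rows, each a list of 7 numbers: the opening in per cent of the stroke, from 0 (shut) to 100 (fully open), then the shift along the tool's x, y, z in m, then the turn, a rotation vector about the tool's x, y, z in degrees. In form: [[jaw, x, y, z, rx, ry, rz], ...]. A call has 1 to 8 rows; each row is the pose to reach, as a shift and turn from the pose commanded when the call began, along the tool's axes at that moment; what a row does not reach only later rows make up. A row lasts 1/10 s, in which the tool goes at most 50 mm and 8.59 degrees, less where a joint would pass 70% of its speed; a pose out of reach is approached as far as the arm can. A call with a gripper value outside its range is refused whole. The fingers move at their own pace and stop on an object; "newtons" is the grip in N (left out, the last holds). Time passes only in rows, so rows that repeat a pose let the fingers close. It gives the time, the measured TCP pose, the force and the opening at its end, in the units of the state.
- bot.get_state(): the state, without advancing time (a new reading comes with each control period).
- bot.grab_frame(name): name is "side" or "top" or "wrist"; returns a dict with "color" (384x512x3 uint8, red, green, blue), "z_map" (384x512 float32, m along the optical axis (not along the pixel's ray), 0 where there is no reading), "fx", "fy", "cx", "cy" (pixels), "k1" (the pictures are not rectified: a ray, as slopes to the right and down, at radius r is drawn at 1 + k1 r^2 times it, then the intrinsics apply), "cam_to_world" (4x4, takes a point from camera to world coordinates). Camera axes: x right, y down, z forward; pixel columns grow to the right and rows downward; lengths in m; the calibration is good to about 2 mm. A picture is of the moment at which its call begins.
- bot.close_job(): hands the job in, once; it reports no verdict.
Trained networks look in the newest picture that a camera, given by its name, has taken for a name from the list of things; names that differ only in an ending like _2 or _b are one class to them, and where a whole thing is asked for, a point or a joint stands for the part that bears it (a point fixed in the world has none). Each returns a list of dicts, best first, with "confidence" (0 to 1); they miss things now and then, are a little off and sometimes report something else, mostly with a low value. They report only what shows in the picture. A call takes as long as a camera call.
- bot.find_in(thing, camera): "point" ([x, y, z] in m, in world coordinates, good to about 4 mm: the middle of the surface that is visible of it).
- bot.outline_of(thing, camera): "region" (384x512 bool, what is visible of it).
- bot.tip_of(thing, camera): "point" ([x, y, z] in m, in world coordinates, good to about 4 mm: a listed point, or the origin of a listed thing).
The state is a dict: "time_s": time; "q": joint angles; "joint_velocities": joint speeds; "joint_torque": joint torques, N m; "tool_pos": TCP position; "tcp_rot": TCP orientation; "wrist_force": force on the tool from outside, world axes, zero at the start; "ft_torque": the same for the moment, N m; "grip_width": opening from 0.0 (shut) to 1.0 (fully open).
Only numpy, scipy, OpenCV 4.12 (cv2) and the standard library are available. Lean on these libraries where they do the work, as an engineer would, in place of code of your own. Each camera call takes 0.05 s, during which the arm holds its last target.

### The job

Weigh the pot of paint that stands on the left pan of the balance: put whichever of the brass weights are needed on the right pan, then slide the red poise along its bar until the beam comes to rest level. Weights that are not needed stand upright on the bench; leave the pot standing where it is on its pan, and do not disturb the other paint things.

Things in the scene. Friction and masses are not known exactly. Their poses are not given: they have to be found in the camera images.
- balance: Two-pan trip balance, fixed, blue-grey base 150 x 320 mm. Origin: middle of its footprint on the bench; x away from the robot at yaw 0, y along the beam towards the left pan. Beam pivot 78 mm above the origin. In the middle, 18 mm behind the pivot, a dial plate 76 mm wide stands up to 168 mm; the red pointer before it reaches 196 mm. With empty pans and poise at 0 the beam is level.
- beam (a joint): Beam tilt, rad: 0 level (pointer at the dial's middle mark), positive = left pan down, negative = right pan down; stops at +0.14 (the start) and -0.14. Damped, settles in about 1.5 s. Between the stops it rests at 0.004 rad per gram by which the left side is heavier. What counts is only which pan a load is on, not where on the pan.
- poise (a joint): Position in m of the red sliding poise on its bar: 0 = left end of its scale, 0.12 = right end. Each mm to the right counts as 0.833 g added on the right pan (0 to 100 g in all). About 1.5 N slides it; it stays where it is left. The bar (6 mm wide, 12 mm high, 210 mm long) is part of the beam and tips with it, its middle 78 mm above the bench when level, 15 mm higher or lower at its ends.
- poise_top (a point): Top centre of the poise's red tab, 105 mm before the pivot (balance x = -105 mm), 60 mm left of it at poise 0, 60 mm right of it at 0.12. The tab is 16 mm (balance x) by 20 mm (along the bar); its top is 46 mm above the bar's middle, 40 mm above the bar's top face. It can be pushed along the bar from either side or pinched.
- pan_left_top (a point): Centre of the left pan's top surface. Flat steel disc without a rim, 124 mm diameter, 4 mm thick, 120 mm left (balance y = +120 mm) of the pivot; it stays horizontal, its top 112 mm above the bench when level, 17 mm lower or higher at the stops. Axes as the balance.
- pan_right_top (a point): Centre of the right pan's top surface: a disc like the left one, 120 mm right (balance y = -120 mm) of the pivot; stays horizontal, top 112 mm above the bench when level, 17 mm higher or lower at the stops. Axes as the balance.
- paint_pot: The pot of paint to be weighed, standing on the left pan: closed round jar with green label and white lid, 60 mm diameter, 75 mm high. Origin: centre of its underside. Its mass is unknown, between 130 and 390 g.
- paint_bottle: Bystander: blue paint bottle with pale label and black cap, 46 mm diameter, 145 mm high, loose. Origin: centre of its underside.
- small_pot: Bystander: small paint pot with orange label and white lid, 38 mm diameter, 48 mm high, loose. Origin: centre of its underside.
- brush_cup: Bystander: paper cup with three brushes in it, cup 72 mm diameter at the rim and 92 mm high, brushes reach 245 mm high and stay within 35 mm of the cup's axis, loose. Origin: centre of its underside.
- weight_200: Loose brass 200 g weight: body 32 mm diameter, 28 mm high, knob 16 mm diameter on top, 41 mm overall. Origin: centre of its underside; z up. Its mass is true.
- weight_100: Loose brass 100 g weight: body 26 mm diameter, 22 mm high, knob 13 mm diameter on top, 33 mm overall. Origin: centre of its underside; z up. Its mass is true.
- weight_50: Loose brass 50 g weight: body 20 mm diameter, 18 mm high, knob 11 mm diameter on top, 28 mm overall. Origin: centre of its underside; z up. Its mass is true.

How it is judged:
On the way:
1. a brass weight stands on the right pan, let go ((((horizontal distance between weight_200 and pan_right_top below 0.055 m and z of weight_200 in the frame of pan_right_top between -0.008 and 0.008 m and angle between weight_200's own z axis and vertical below 0.15 rad) and contact force between weight_200 and the fingers below 0.1 N) or ((horizontal distance between weight_100 and pan_right_top below 0.055 m and z of weight_100 in the frame of pan_right_top between -0.008 and 0.008 m and angle between weight_100's own z axis and vertical below 0.15 rad) and contact force between weight_100 and the fingers below 0.1 N) or ((horizontal distance between weight_50 and pan_right_top below 0.055 m and z of weight_50 in the frame of pan_right_top between -0.008 and 0.008 m and angle between weight_50's own z axis and vertical below 0.15 rad) and contact force between weight_50 and the fingers below 0.1 N))), for 0.2 s.
At the end, for the whole second after the job is handed in: The beam rests within 0.025 rad of level (about 6 g), the pot still stands on the left pan within 45 mm of its centre, one or more brass weights stand upright on the right pan with their axes within 55 mm of its centre, and every other brass weight stands upright on the bench; all at rest (value of joint beam between -0.025 and 0.025 rad and velocity of joint beam between -0.03 and 0.03 rad/s and not (horizontal distance between paint_pot and pan_left_top above 0.045 m or z of paint_pot in the frame of pan_left_top above 0.02 m or z of paint_pot in the frame of pan_left_top below -0.02 m or angle between paint_pot's own z axis and vertical above 0.3 rad) and ((horizontal distance between weight_200 and pan_right_top below 0.055 m and z of weight_200 in the frame of pan_right_top between -0.008 and 0.008 m and angle between weight_200's own z axis and vertical below 0.15 rad) or (horizontal distance between weight_100 and pan_right_top below 0.055 m and z of weight_100 in the frame of pan_right_top between -0.008 and 0.008 m and angle between weight_100's own z axis and vertical below 0.15 rad) or (horizontal distance between weight_50 and pan_right_top below 0.055 m and z of weight_50 in the frame of pan_right_top between -0.008 and 0.008 m and angle between weight_50's own z axis and vertical below 0.15 rad)) and ((horizontal distance between weight_200 and pan_right_top below 0.055 m and z of weight_200 in the frame of pan_right_top between -0.008 and 0.008 m and angle between weight_200's own z axis and vertical below 0.15 rad) or (height (world z) of weight_200 below 0.008 m and angle between weight_200's own z axis and vertical below 0.15 rad)) and ((horizontal distance between weight_100 and pan_right_top below 0.055 m and z of weight_100 in the frame of pan_right_top between -0.008 and 0.008 m and angle between weight_100's own z axis and vertical below 0.15 rad) or (height (world z) of weight_100 below 0.008 m and angle between weight_100's own z axis and vertical below 0.15 rad)) and ((horizontal distance between weight_50 and pan_right_top below 0.055 m and z of weight_50 in the frame of pan_right_top between -0.008 and 0.008 m and angle between weight_50's own z axis and vertical below 0.15 rad) or (height (world z) of weight_50 below 0.008 m and angle between weight_50's own z axis and vertical below 0.15 rad)) and linear speed of each of weight_200, weight_100, weight_50 below 0.02 m/s); the robot touches nothing.
It fails at once if the pot is shifted more than 45 mm from the middle of its pan, lifted off it or tipped (horizontal distance between paint_pot and pan_left_top above 0.045 m or z of paint_pot in the frame of pan_left_top above 0.02 m or z of paint_pot in the frame of pan_left_top below -0.02 m or angle between paint_pot's own z axis and vertical above 0.3 rad).
It fails at once if a bystander (paint bottle, small pot, brush cup) is shoved by more than 30 mm or tipped (distance of any of paint_bottle, small_pot, brush_cup from where it was at the start of the episode above 0.03 m or angle between any of paint_bottle, small_pot, brush_cup's own z axis and vertical above 0.3 rad).
It also fails if it takes over 72 s, if anything falls off the work surface, if the arm or the gripper's body presses on something with over 40 N, if the wrist force passes 120 N, or if a joint passes its speed limit or range.

## Working session

There is one attempt and no reset: what is moved stays moved. The work goes in short steps, Python scripts to look and compute and a tool call to move; the robot and the scene stay as the last step left them, time stands still between calls to the robot, and variables do not carry over. Pictures are saved under pics/ and viewed, and the job is handed in when it is done.

Besides the shell and the picture viewer there is one more tool, called after ">>>" as name(argument=value, ...) on one line, values as JSON. jog_arm: Moves the arm, as the interface text tells. Its arguments: {"type":"object","properties":{"plan":{"type":"array","items":{"type":"array","items":{"type":"number"}}},"newtons":{"type":"number"}},"required":["plan"]}

```bash
mkdir -p pics; ls; cat > h.py <<'E'
import numpy as np, cv2
from bench import bot
from scipy.spatial.transform import Rotation as R
np.set_printoptions(precision=4,suppress=True)
def save(f,n): cv2.imwrite(f'pics/{n}.png',cv2.cvtColor(f['color'],cv2.COLOR_RGB2BGR))
def unproj(f,u,v,z=None):
    K=np.array([[f['fx'],0,f['cx']],[0,f['fy'],f['cy']],[0,0,1]])
    p=cv2.undistortPoints(np.array([[[u,v]]],float),K,np.array([f['k1'],0,0,0.]))[0,0]
    if z is None: z=f['z_map'][int(round(v)),int(round(u))]
    return (f['cam_to_world']@np.array([p[0]*z,p[1]*z,z,1]))[:3]
def cloud(f):
    K=np.array([[f['fx'],0,f['cx']],[0,f['fy'],f['cy']],[0,0,1]])
    v,u=np.mgrid[:384,:512]
    p=cv2.undistortPoints(np.stack([u,v],-1).reshape(-1,1,2).astype(float),K,np.array([f['k1'],0,0,0.])).reshape(384,512,2)
    z=f['z_map'][...,None]
    P=np.concatenate([p*z,z],-1)
    M=f['cam_to_world']
    return P@M[:3,:3].T+M[:3,3]
E
python3 - <<'E'
from h import *
for c in ['side','top','wrist']:
    f=bot.grab_frame(c); save(f,c+'0')
    print(c,f['cam_to_world'][:3,3])
    if c=='wrist': continue
    for n in ['balance','poise_top','pan_left_top','pan_right_top','paint_pot','paint_bottle','small_pot','brush_cup','weight_200','weight_100','weight_50']:
        r=bot.tip_of(n,c); print(n,[(np.array(x['point']),round(x['confidence'],2)) for x in r[:2]])
print(bot.get_state())
E
```

```text
pics
side [ 0.5387 -0.8867  0.7108]
balance [(array([0.573 , 0.1603, 0.0018]), 0.59)]
poise_top [(array([0.4783, 0.1956, 0.1234]), 0.71)]
pan_left_top [(array([0.6013, 0.2706, 0.0978]), 0.9)]
pan_right_top [(array([0.541 , 0.0401, 0.1297]), 0.95)]
paint_pot []
paint_bottle [(array([0.6041, 0.2717, 0.0992]), 0.58)]
small_pot []
brush_cup [(array([ 0.7048, -0.3241,  0.0016]), 0.65)]
weight_200 [(array([ 0.4728, -0.2747,  0.0028]), 0.78), (array([ 0.5195, -0.381 ,  0.003 ]), 0.63)]
weight_100 [(array([ 0.4728, -0.2747,  0.0028]), 0.78), (array([ 0.5195, -0.381 ,  0.003 ]), 0.63)]
weight_50 [(array([ 0.4728, -0.2747,  0.0028]), 0.78), (array([ 0.5195, -0.381 ,  0.003 ]), 0.63)]
top [ 0.4637 -0.0589  1.3675]
balance [(array([ 0.5767,  0.1527, -0.0014]), 0.7)]
poise_top [(array([0.4748, 0.1946, 0.1225]), 0.42)]
pan_left_top [(array([0.6035, 0.2709, 0.0971]), 0.92)]
pan_right_top [(array([0.5462, 0.0385, 0.128 ]), 0.82), (array([0.6037, 0.2704, 0.0973]), 0.43)]
paint_pot [(array([0.6074, 0.264 , 0.0947]), 0.85)]
paint_bottle [(array([ 0.4634, -0.164 , -0.0015]), 0.8)]
small_pot [(array([ 0.
[... 195 characters left out ...]
00 [(array([ 0.47  , -0.2748,  0.0003]), 0.63), (array([ 0.5122, -0.3808,  0.0002]), 0.62)]
weight_50 [(array([ 0.47  , -0.2748,  0.0003]), 0.63), (array([ 0.5122, -0.3808,  0.0002]), 0.62)]
wrist [ 0.23   -0.588   0.3854]
{'time_s': 1.25, 'q': array([-1.4521,  0.2204,  1.5264, -0.    ,  1.3947, -0.1261]), 'joint_velocities': array([-0.0007,  0.0005, -0.0013, -0.0017, -0.0007,  0.0004]), 'joint_torque': array([ -0.0009, -49.4565, -38.7719,   0.07  ,   0.047 ,   0.    ]), 'tool_pos': array([ 0.1515, -0.6064,  0.2446]), 'tcp_rot': array([3.1415, 0.    , 0.2448]), 'wrist_force': array([-0.8918,  0.5458, -1.3863]), 'ft_torque': array([ 0.0045, -0.0184,  0.035 ]), 'grip_width': 0.996844845542593}
```

View pics/top0.png

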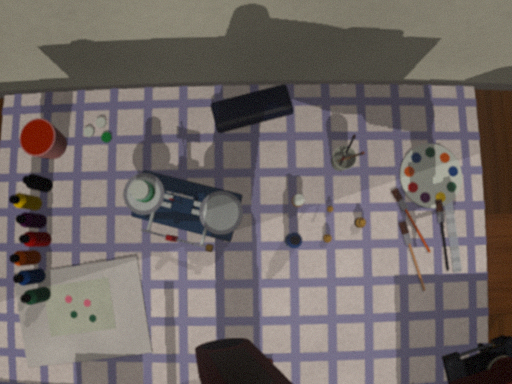

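View pics/side0.png

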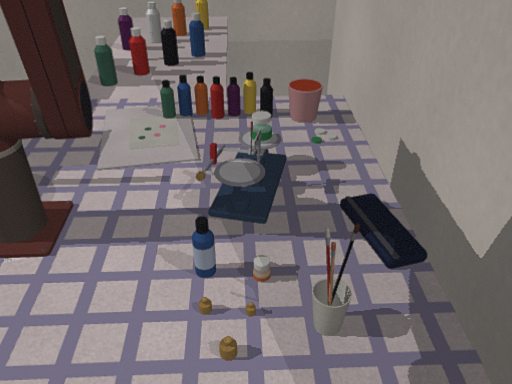

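```bash
python3 - <<'E'
from h import *
f=bot.grab_frame('top'); P=cloud(f)
c=f['color']
crop=c[150:290,110:390]; im=cv2.resize(crop,None,fx=2.8,fy=2.8,interpolation=cv2.INTER_CUBIC)
cv2.imwrite('pics/topz.png',cv2.cvtColor(im,cv2.COLOR_RGB2BGR))
for n in ['weight_50']:
    for r in bot.outline_of(n,'top'):
        m=r['region']; ys,xs=np.nonzero(m); 
        p=P[m]; print('w',r['confidence'],m.sum(),xs.mean(),ys.mean(),'med',np.median(p,0),'min',p.min(0),'max',p.max(0))
    for r in bot.tip_of(n,'top'): print(r)
g=bot.grab_frame('side');Q=cloud(g)
for r in bot.outline_of('weight_50','side'):
        m=r['region']; ys,xs=np.nonzero(m); 
        p=Q[m]; print('s',r['confidence'],m.sum(),xs.mean(),ys.mean(),'med',np.median(p,0),'min',p.min(0),'max',p.max(0))
for r in bot.tip_of('weight_50','side'): print(r)
crop=g['color'][120:370,160:390]; im=cv2.resize(crop,None,fx=2.4,fy=2.4,interpolation=cv2.INTER_CUBIC)
cv2.imwrite('pics/sidez.png',cv2.cvtColor(im,cv2.COLOR_RGB2BGR))
E
```

```text
w 0.39 84 359.82142857142856 222.25 med [ 0.5125 -0.3738  0.0291] min [ 0.4979 -0.3933  0.0112] max [ 0.5253 -0.3628  0.0445]
{'point': [0.5159, -0.3786, 0.0009], 'confidence': 0.62}
{'point': [0.557, -0.2858, 0.0021], 'confidence': 0.56}
{'point': [0.4641, -0.2747, -0.004], 'confidence': 0.39}
s 0.75 1211 203.34516928158547 249.0322047894302 med [ 0.4636 -0.1817  0.0792] min [ 0.4252 -0.8867 -0.0023] max [0.5387 0.0346 0.7108]
s 0.72 357 227.75350140056022 348.0420168067227 med [ 0.5133 -0.3854  0.0278] min [ 0.4971 -0.3947 -0.0003] max [ 0.528  -0.3427  0.0441]
s 0.57 181 204.88397790055248 306.0718232044199 med [ 0.4676 -0.2817  0.021 ] min [ 0.4549 -0.289   0.0009] max [ 0.4793 -0.2674  0.0349]
{'point': [0.4699, -0.2768, 0.0012], 'confidence': 0.72}
{'point': [0.5602, -0.2842, 0.0009], 'confidence': 0.67}
```

View pics/topz.png

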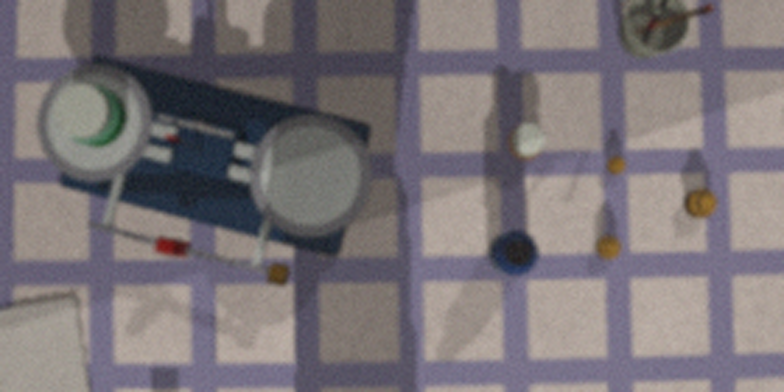

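View pics/sidez.png

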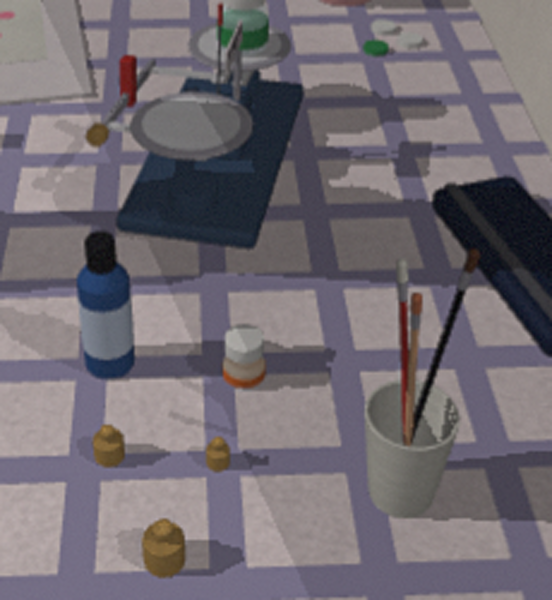

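View pics/wrist0.png

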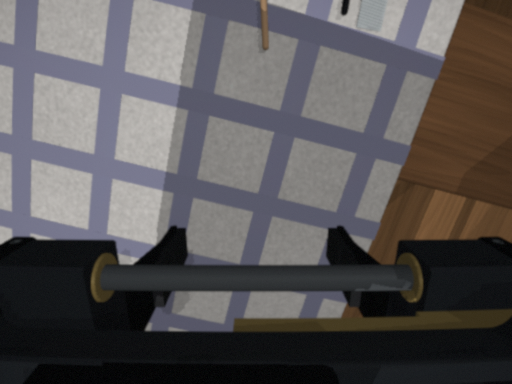

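>>> jog_arm(plan=[[70,0.05,-0.016,0,0,0,0],[70,0.1,-0.032,0.01,0,0,0],[70,0.15,-0.048,0.025,0,0,0],[70,0.2,-0.064,0.04,0,0,0],[70,0.247,-0.08,0.055,0,0,0],[70,0.294,-0.096,0.07,0,0,0],[70,0.341,-0.111,0.085,0,0,0],[70,0.388,-0.126,0.1,0,0,0]])

```text
time_s: 2.35
tool_pos: [0.4811, -0.3999, 0.1506]
tcp_rot: [3.141, -0.0, 0.245]
wrist_force: [1.1, -1.0, 0.9]
grip_width: 0.703
```

>>> jog_arm(plan=[[70,0.018,-0.005,0.01,0,0,0],[70,0.018,-0.005,0.01,0,0,0]])

```text
time_s: 2.55
tool_pos: [0.497, -0.3893, 0.1388]
tcp_rot: [-3.139, 0.001, 0.249]
wrist_force: [-1.0, 0.0, -0.6]
grip_width: 0.7
```

```bash
python3 - <<'E'
from h import *
s=bot.get_state(); print(s['time_s'],s['tool_pos'],s['tcp_rot'],s['grip_width'])
f=bot.grab_frame('wrist'); save(f,'w1'); P=cloud(f)
for r in bot.tip_of('weight_200','wrist'): print(r)
for r in bot.outline_of('weight_200','wrist'):
    p=P[r['region']]; z=p[:,2]; print(r['confidence'],p.min(0),p.max(0),np.median(p,0))
E
```

```text
2.55 [ 0.497  -0.3893  0.1388] [-3.1387  0.0014  0.2487] 0.7004883098713777
{'point': [0.5155, -0.38, 0.0026], 'confidence': 0.94}
{'point': [0.5563, -0.2851, 0.0014], 'confidence': 0.9}
{'point': [0.4701, -0.2744, 0.0018], 'confidence': 0.84}
0.78 [ 0.5477 -0.371   0.0005] [ 0.5758 -0.2719  0.2796] [ 0.5595 -0.2908  0.0188]
0.74 [ 0.4938 -0.396  -0.0007] [ 0.5758 -0.363   0.2796] [ 0.5182 -0.3788  0.029 ]
0.58 [ 0.4565 -0.371   0.0028] [ 0.5758 -0.2636  0.2796] [ 0.4725 -0.2802  0.0226]
```

View pics/w1.png

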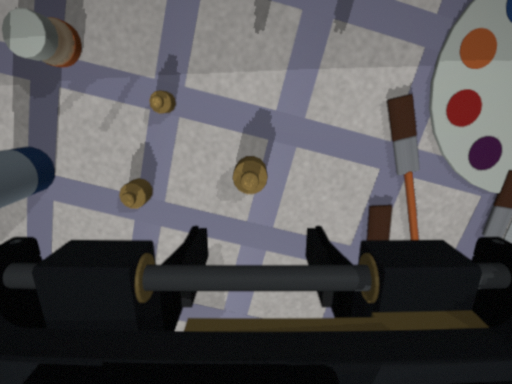

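>>> jog_arm(plan=[[70,0.001,0,0.04,0,0,0],[65,0.001,0,0.08,0,0,0],[60,0.001,0,0.107,0,0,0],[60,0.001,0,0.107,0,0,0],[20,0.001,0,0.107,0,0,0],[10,0.001,0,0.107,0,0,0],[10,0.001,0,0.107,0,0,0],[10,0.001,0,0.107,0,0,0]], newtons=20)

```text
time_s: 3.5
tool_pos: [0.4973, -0.3923, 0.0357]
tcp_rot: [3.14, -0.001, 0.245]
wrist_force: [-1.7, 0.6, 1.1]
grip_width: 0.327
```

```bash
python3 - <<'E'
from h import *
s=bot.get_state(); print(s['time_s'],s['tool_pos'],s['tcp_rot'],s['grip_width'],s['wrist_force'])
f=bot.grab_frame('wrist'); save(f,'w2'); P=cloud(f)
for r in bot.tip_of('weight_200','wrist'): print(r)
s=bot.get_state(); print(s['time_s'],s['tool_pos'],s['grip_width'])
E
```

```text
3.5 [ 0.4973 -0.3923  0.0357] [ 3.1399 -0.001   0.2448] 0.32677584971760265 [-1.7064  0.6038  1.0638]
{'point': [0.5568, -0.2811, -0.0011], 'confidence': 0.87}
{'point': [0.4693, -0.2739, 0.0036], 'confidence': 0.58}
3.6 [ 0.4971 -0.3919  0.0349] 0.2300672765737826
```

View pics/w2.png

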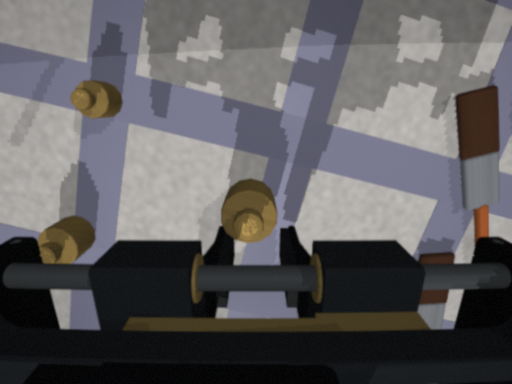

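>>> jog_arm(plan=[[75,0,0,0,0,0,0],[75,0,0,0,0,0,0],[75,0,-0.006,0,0,0,0],[75,0,-0.006,0,0,0,0],[75,0.01,-0.006,0.003,0,0,0],[75,0.021,-0.006,0.006,0,0,0],[75,0.021,-0.006,0.006,0,0,0]], newtons=20)

```text
time_s: 4.3
tool_pos: [0.5172, -0.3801, 0.0275]
tcp_rot: [-3.142, -0.0, 0.246]
wrist_force: [-0.6, 0.2, 0.7]
grip_width: 0.725
```

```bash
python3 - <<'E'
from h import *
f=bot.grab_frame('wrist'); save(f,'w3')
s=bot.get_state(); print(s['time_s'],s['tool_pos'],s['grip_width'])
E
```

```text
4.35 [ 0.5165 -0.3803  0.0275] 0.736850447611017
```

View pics/w3.png

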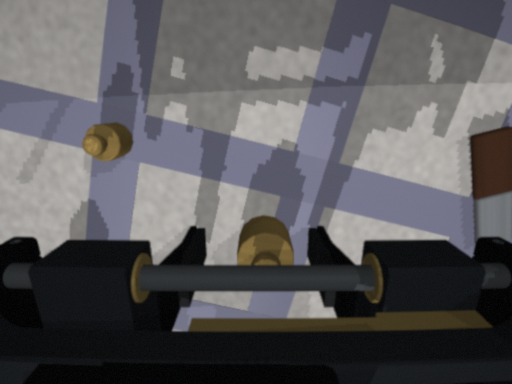

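>>> jog_arm(plan=[[20,0.001,0,0,0,0,0],[10,0.001,0,0,0,0,0],[10,0.001,0,0,0,0,0],[10,0.001,0,0,0,0,0],[10,0.001,0,0,0,0,0],[10,0.001,0,0,0,0,0]], newtons=20)

```text
time_s: 4.95
tool_pos: [0.5166, -0.3809, 0.0281]
tcp_rot: [3.141, -0.0, 0.245]
wrist_force: [-0.4, -1.5, -0.8]
grip_width: 0.357
```

>>> jog_arm(plan=[[10,0,0,-0.045,0,0,0],[10,0,0,-0.09,0,0,0],[10,0.007,-0.017,-0.13,0,0,0],[10,0.018,-0.048,-0.16,0,0,0],[10,0.032,-0.085,-0.18,0,0,0],[10,0.048,-0.126,-0.19,0,0,0],[10,0.064,-0.168,-0.19,0,0,0],[10,0.08,-0.21,-0.19,0,0,0]], newtons=20)

```text
time_s: 5.75
tool_pos: [0.5432, -0.1557, 0.2182]
tcp_rot: [3.142, -0.0, 0.244]
wrist_force: [0.6, 0.3, -2.2]
grip_width: 0.362
```

>>> jog_arm(plan=[[10,0.016,-0.042,0,0,0,0],[10,0.032,-0.084,0,0,0,0],[10,0.048,-0.126,0,0,0,0],[10,0.06,-0.158,0,0,0,0],[10,0.066,-0.175,0,0,0,0],[10,0.068,-0.18,0,0,0,0],[10,0.068,-0.18,0,0,0,0]])

```text
time_s: 6.45
tool_pos: [0.5654, 0.0341, 0.2175]
tcp_rot: [-3.142, 0.001, 0.246]
wrist_force: [-0.0, -0.5, -1.3]
grip_width: 0.359
```

```bash
python3 - <<'E'
from h import *
s=bot.get_state(); print(s['time_s'],s['tool_pos'],s['tcp_rot'],s['grip_width'])
f=bot.grab_frame('wrist'); save(f,'w4');P=cloud(f)
for r in bot.tip_of('pan_right_top','wrist'): print(r)
f=bot.grab_frame('side'); save(f,'s4')
for r in bot.tip_of('weight_200','side'): print(r)
a=cv2.imread('pics/w4.png');b=cv2.imread('pics/s4.png')[60:330,140:400]
b=cv2.resize(b,(370,384)); cv2.imwrite('pics/c4.png',cv2.resize(np.hstack([a,b]),None,fx=.9,fy=.9))
E
```

```text
6.45 [0.5654 0.0341 0.2175] [-3.1415  0.0009  0.2461] 0.3592922753878411
{'point': [0.5423, 0.046, 0.1265], 'confidence': 0.73}
{'point': [0.4713, -0.2757, 0.0025], 'confidence': 0.59}
{'point': [0.5595, -0.2866, 0.001], 'confidence': 0.49}
{'point': [0.5707, 0.0324, 0.1917], 'confidence': 0.47}
```

View pics/c4.png

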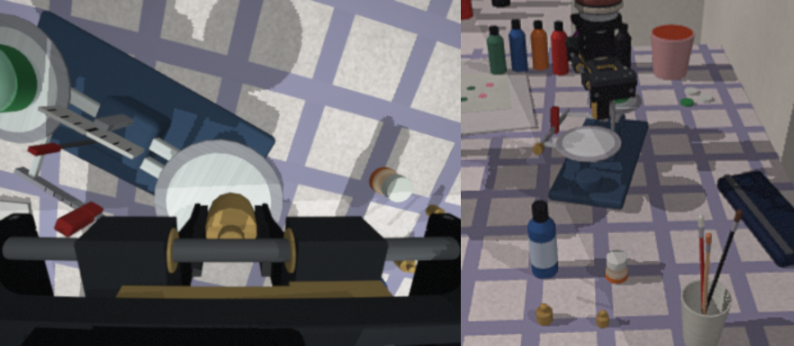

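>>> jog_arm(plan=[[10,0,0,0.03,0,0,0],[10,0,0,0.05,0,0,0],[10,0,0,0.0585,0,0,0],[10,0,0,0.0595,0,0,0],[55,0,0,0.0595,0,0,0],[60,0,0,0.0595,0,0,0],[65,0,0,0.0595,0,0,0]], newtons=20)

```text
time_s: 7.35
tool_pos: [0.5668, 0.0336, 0.1601]
tcp_rot: [3.141, -0.003, 0.245]
wrist_force: [-0.9, -0.2, -0.7]
grip_width: 0.551
```

>>> jog_arm(plan=[[65,0,0,-0.04,0,0,0],[65,0,0,-0.08,0,0,0],[65,0,0.03,-0.1,0,0,0],[65,0,0.07,-0.1,0,0,0],[65,0,0.11,-0.1,0,0,0],[65,0,0.14,-0.1,0,0,0],[65,0,0.16,-0.1,0,0,0],[65,0,0.16,-0.1,0,0,0]])

```text
time_s: 8.15
tool_pos: [0.605, -0.1239, 0.2589]
tcp_rot: [3.141, -0.001, 0.242]
wrist_force: [-0.6, 0.5, 0.6]
grip_width: 0.649
```

```bash
cat > look.py <<'E'
from h import *
import sys
n=sys.argv[1]
s=bot.get_state(); print(s['time_s'],s['tool_pos'],s['tcp_rot'],s['grip_width'])
ims=[]
for c,sl in (('top',np.s_[150:270,110:290]),('side',np.s_[100:300,160:340])):
    f=bot.grab_frame(c)
    for t in ['pan_left_top','pan_right_top','poise_top']+(['weight_200'] if len(sys.argv)>2 else []):
        print(c,t,[(np.array(r['point']),round(r['confidence'],2)) for r in bot.tip_of(t,c)][:4])
    im=cv2.cvtColor(f['color'],cv2.COLOR_RGB2BGR)[sl]
    k=450/im.shape[0]; k=min(k,390/im.shape[1]); im=cv2.resize(im,None,fx=k,fy=k,interpolation=cv2.INTER_CUBIC)
    q=np.zeros((450,390,3),np.uint8); q[:im.shape[0],:im.shape[1]]=im[:450,:390]; ims.append(q)
cv2.imwrite(f'pics/{n}.png',np.hstack(ims))
E
python3 look.py l1 x
```

```text
8.15 [ 0.605  -0.1239  0.2589] [ 3.1406 -0.0007  0.2421] 0.6492455482505928
top pan_left_top [(array([0.605 , 0.2731, 0.0964]), 0.66)]
top pan_right_top [(array([0.5452, 0.0397, 0.1321]), 0.93), (array([ 0.4685, -0.2751, -0.0027]), 0.18)]
top poise_top [(array([0.4756, 0.1932, 0.1216]), 0.65)]
top weight_200 [(array([ 0.5578, -0.2865,  0.0017]), 0.62), (array([0.5662, 0.0326, 0.1302]), 0.4), (array([ 0.4676, -0.2756, -0.003 ]), 0.4)]
side pan_left_top [(array([0.5426, 0.039 , 0.128 ]), 0.63), (array([0.6065, 0.2708, 0.0976]), 0.51)]
side pan_right_top [(array([0.5429, 0.0391, 0.1274]), 0.86), (array([0.5724, 0.1564, 0.0055]), 0.74), (array([ 0.5841, -0.1888,  0.0045]), 0.64)]
side poise_top [(array([0.4787, 0.1936, 0.1219]), 0.69)]
side weight_200 [(array([ 0.5614, -0.2847, -0.002 ]), 0.6), (array([0.5715, 0.0306, 0.1305]), 0.54), (array([ 0.4692, -0.2759,  0.0025]), 0.47)]
```

View pics/l1.png

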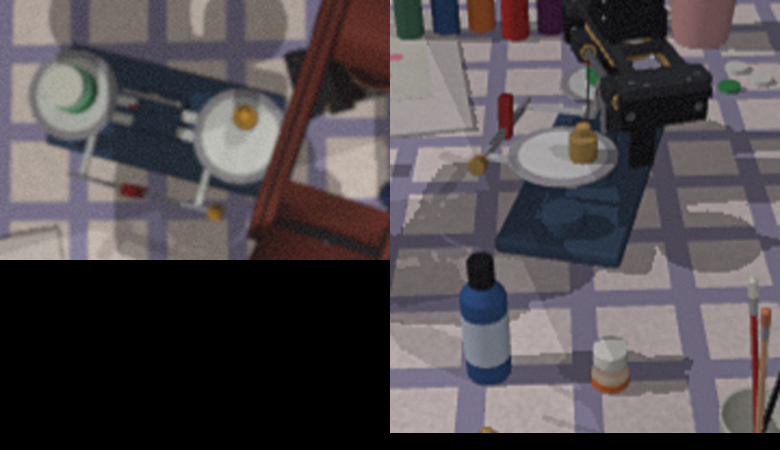

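>>> jog_arm(plan=[[65,-0.02,0.013,0,0,0,8],[65,-0.045,0.03,0,0,0,16],[65,-0.07,0.047,0,0,0,24.5],[65,-0.1,0.067,0.01,0,0,33],[65,-0.125,0.085,0.02,0,0,41],[65,-0.15,0.1,0.03,0,0,49.5],[65,-0.163,0.11,0.045,0,0,58],[65,-0.168,0.114,0.055,0,0,66]])

```text
time_s: 9.45
tool_pos: [0.4678, -0.2738, 0.2026]
tcp_rot: [3.141, 0.0, -0.915]
wrist_force: [-0.2, 0.2, -0.5]
grip_width: 0.648
```

>>> jog_arm(plan=[[60,0,0,0.02,0,0,0],[60,0,0,0.02,0,0,0]])

```text
time_s: 9.65
tool_pos: [0.4675, -0.2718, 0.1808]
tcp_rot: [3.14, 0.005, -0.907]
wrist_force: [0.2, -0.1, -0.8]
grip_width: 0.613
```

```bash
python3 - <<'E'
from h import *
s=bot.get_state(); print(s['time_s'],s['tool_pos'],s['tcp_rot'],s['grip_width'],s['q'])
f=bot.grab_frame('wrist'); save(f,'w5');P=cloud(f)
for r in bot.tip_of('weight_100','wrist'): print(r)
r=R.from_euler('xyz',s['tcp_rot'])
print(r.inv().apply(np.array([.4693,-.2752,.027])-s['tool_pos']))
E
python3 look.py l2 x
```

```text
9.65 [ 0.4675 -0.2718  0.1808] [ 3.1405  0.0049 -0.9075] 0.6125626798899215 [-0.6726  0.0786  1.8082  0.0001  1.2598  1.8057]
{'point': [0.4706, -0.2748, 0.0026], 'confidence': 0.93}
{'point': [0.5562, -0.2829, 0.0016], 'confidence': 0.62}
[0.0045 0.0005 0.1538]
9.75 [ 0.4691 -0.2725  0.1835] [ 3.1415  0.0008 -0.9065] 0.6046601557163962
top pan_left_top [(array([0.6038, 0.2675, 0.0991]), 0.62)]
top pan_right_top [(array([0.546 , 0.0412, 0.1306]), 0.78)]
top poise_top [(array([0.4772, 0.1915, 0.1217]), 0.39), (array([ 0.5815, -0.1861, -0.0006]), 0.17)]
top weight_200 [(array([0.5659, 0.0327, 0.1306]), 0.62)]
side pan_left_top [(array([0.6045, 0.2738, 0.0998]), 0.89)]
side pan_right_top [(array([0.5418, 0.0401, 0.1304]), 0.66)]
side poise_top [(array([0.605 , 0.273 , 0.0975]), 0.56)]
side weight_200 [(array([ 0.4722, -0.2786,  0.0006]), 0.78), (array([0.5701, 0.0344, 0.1306]), 0.61), (array([ 0.7041, -0.3254, -0.0015]), 0.59), (array([ 0.5613, -0.2853,  0.0014]), 0.44)]
```

View pics/w5.png

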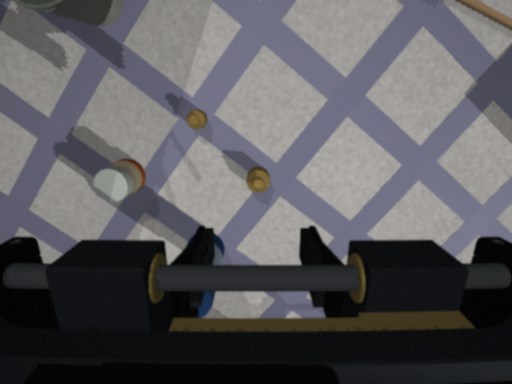

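View pics/l2.png

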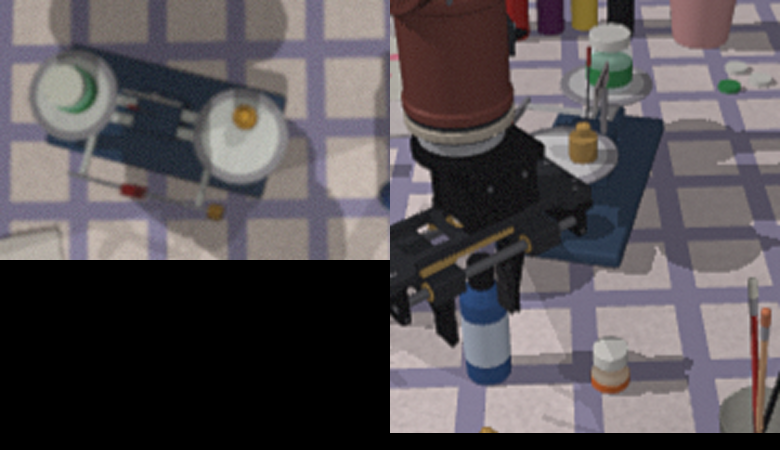

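>>> jog_arm(plan=[[60,0.003,0.001,0.045,0,0,0],[60,0.003,0.001,0.09,0,0,0],[60,0.003,0.001,0.13,0,0,0],[60,0.003,0.001,0.15,0,0,0],[60,0.003,0.001,0.156,0,0,0],[60,0.003,0.001,0.156,0,0,0]], newtons=20)

```text
time_s: 10.85
tool_pos: [0.4698, -0.2755, 0.0268]
tcp_rot: [3.141, 0.002, -0.907]
wrist_force: [-0.4, 0.3, -0.6]
grip_width: 0.602
```

>>> jog_arm(plan=[[10,0,0,0,0,0,0],[10,0,0,0,0,0,0],[10,0,0,0,0,0,0],[10,0,0,0,0,0,0],[10,0,0,0,0,0,0],[10,0,0,0,0,0,0]], newtons=20)

```text
time_s: 11.45
tool_pos: [0.4706, -0.2763, 0.0283]
tcp_rot: [-3.141, -0.001, -0.907]
wrist_force: [-0.7, 0.3, 6.1]
grip_width: 0.287
```

>>> jog_arm(plan=[[10,0,0,-0.03,0,0,0],[10,0,0,-0.075,0,0,0],[10,0,0,-0.12,0,0,0],[10,0,0,-0.165,0,0,0],[10,0,0,-0.19,0,0,-6],[10,-0.02,-0.021,-0.2,0,0,-14],[10,-0.045,-0.048,-0.2,0,0,-22],[10,-0.072,-0.077,-0.2,0,0,-30]], newtons=20)

```text
time_s: 12.25
tool_pos: [0.4865, -0.171, 0.2278]
tcp_rot: [-3.142, -0.001, -0.379]
wrist_force: [-0.1, -0.2, -1.6]
grip_width: 0.287
```

```bash
python3 - <<'E'
from h import *
s=bot.get_state(); print(s['time_s'],s['tool_pos'],s['tcp_rot'],s['grip_width'])
r=R.from_euler('xyz',s['tcp_rot'])
print(r.inv().apply(np.array([.521,.045,.22])-s['tool_pos']),np.degrees(.245-s['tcp_rot'][2]))
E
```

```text
12.25 [ 0.4865 -0.171   0.2278] [-3.1415 -0.0009 -0.3795] 0.2874457492488128
[-0.048  -0.2134  0.0077] 35.778792235182706
```

>>> jog_arm(plan=[[10,-0.009,-0.038,0,0,0,-8],[10,-0.018,-0.078,0,0,0,-16],[10,-0.027,-0.118,0,0,0,-24],[10,-0.036,-0.158,0,0,0,-32],[10,-0.044,-0.195,0,0,0,-36],[10,-0.048,-0.213,0,0,0,-36],[10,-0.048,-0.213,0.01,0,0,-36],[10,-0.048,-0.213,0.01,0,0,-36]])

```text
time_s: 13.05
tool_pos: [0.5204, 0.0439, 0.2152]
tcp_rot: [-3.141, 0.004, 0.246]
wrist_force: [0.3, 0.2, -2.2]
grip_width: 0.285
```

```bash
python3 - <<'E'
from h import *
s=bot.get_state(); print(s['time_s'],s['tool_pos'],s['tcp_rot'],s['grip_width'])
f=bot.grab_frame('wrist'); save(f,'w6')
for r in bot.tip_of('pan_right_top','wrist'): print(r)
E
```

```text
13.05 [0.5204 0.0439 0.2152] [-3.141   0.0035  0.2458] 0.2852217571451226
{'point': [0.5391, 0.0432, 0.129], 'confidence': 0.94}
```

View pics/w6.png

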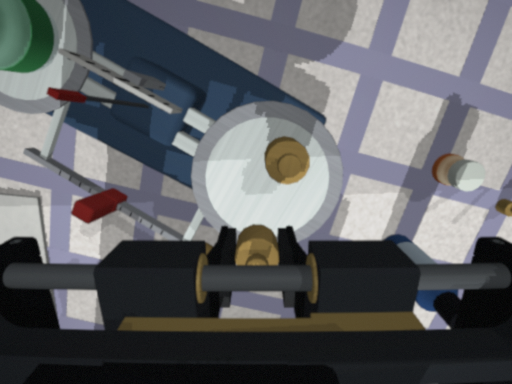

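>>> jog_arm(plan=[[10,0,0,0.03,0,0,0],[10,0,0,0.05,0,0,0],[10,0,0,0.056,0,0,0],[10,0,0,0.056,0,0,0]])

```text
time_s: 13.55
tool_pos: [0.521, 0.0429, 0.1606]
tcp_rot: [-3.141, 0.002, 0.243]
wrist_force: [-0.6, -0.5, -0.9]
grip_width: 0.291
```

>>> jog_arm(plan=[[10,0,0,0.0015,0,0,0],[10,0,0,0.0015,0,0,0],[45,0,0,0.0015,0,0,0],[55,0,0,0.0015,0,0,0],[55,0,0,0.0015,0,0,0],[55,0,0,-0.035,0,0,0],[55,0,0,-0.08,0,0,0],[55,-0.02,0,-0.1,0,0,0]])

```text
time_s: 14.35
tool_pos: [0.505, 0.039, 0.2661]
tcp_rot: [3.14, -0.007, 0.245]
wrist_force: [-0.3, -0.5, 0.4]
grip_width: 0.547
```

>>> jog_arm(plan=[[55,-0.03,0.03,0,0,0,0],[55,-0.05,0.07,0,0,0,0],[55,-0.06,0.11,0,0,0,0],[55,-0.07,0.14,0,0,0,0],[55,-0.07,0.16,0,0,0,0],[55,-0.07,0.16,0,0,0,0],[40,-0.07,0.16,0,0,0,0],[20,-0.07,0.16,0,0,0,0]])

```text
time_s: 15.15
tool_pos: [0.4731, -0.1323, 0.2614]
tcp_rot: [-3.141, 0.0, 0.246]
wrist_force: [-0.5, 0.3, 0.4]
grip_width: 0.441
```

```bash
python3 look.py l3 x
```

```text
15.15 [ 0.4731 -0.1323  0.2614] [-3.1411  0.      0.2457] 0.4409576856747869
top pan_left_top [(array([0.6051, 0.2712, 0.13  ]), 0.96)]
top pan_right_top [(array([0.5482, 0.039 , 0.0987]), 0.96)]
top poise_top [(array([0.4715, 0.1786, 0.1266]), 0.62)]
top weight_200 [(array([0.5197, 0.0424, 0.0942]), 0.57)]
side pan_left_top [(array([0.6006, 0.276 , 0.1292]), 0.84)]
side pan_right_top [(array([0.5416, 0.0369, 0.0963]), 0.95)]
side poise_top []
side weight_200 [(array([0.5235, 0.0387, 0.0977]), 0.64), (array([0.5698, 0.0314, 0.096 ]), 0.55), (array([ 0.5605, -0.2871,  0.0022]), 0.51)]
```

View pics/l3.png

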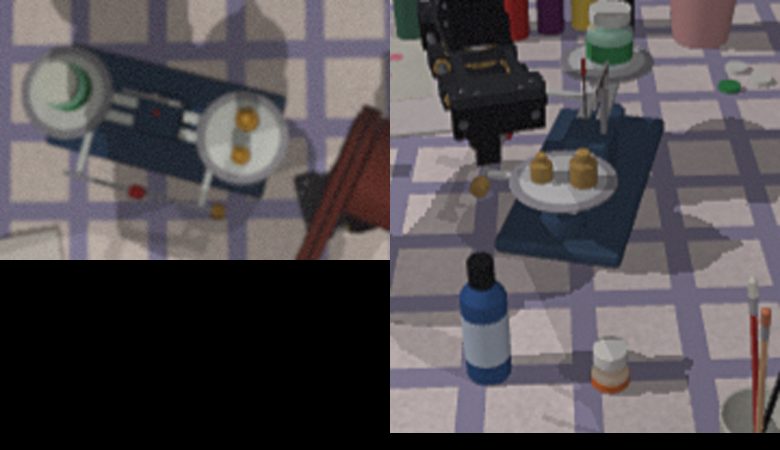

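>>> jog_arm(plan=[[55,0.02,-0.035,0,0,0,0],[55,0.042,-0.075,0,0,0,0],[55,0.064,-0.115,0.01,0,0,0],[55,0.08,-0.145,0.03,0,0,0],[55,0.089,-0.157,0.06,0,0,0],[55,0.089,-0.157,0.07,0,0,0],[55,0.089,-0.157,0.07,0,0,0]])

```text
time_s: 16.35
tool_pos: [0.5199, 0.0406, 0.1894]
tcp_rot: [-3.141, 0.004, 0.246]
wrist_force: [0.1, -0.5, -0.0]
grip_width: 0.545
```

```bash
python3 - <<'E'
from h import *
s=bot.get_state(); print(s['time_s'],s['tool_pos'],s['tcp_rot'],s['grip_width'])
f=bot.grab_frame('wrist'); save(f,'w7')
for r in bot.tip_of('weight_100','wrist'): print(r)
for r in bot.tip_of('pan_right_top','wrist'): print(r)
E
```

```text
16.35 [0.5199 0.0406 0.1894] [-3.1406  0.0044  0.2456] 0.5452707064733793
{'point': [0.5207, 0.0441, 0.0977], 'confidence': 0.87}
{'point': [0.5673, 0.0292, 0.0967], 'confidence': 0.77}
{'point': [0.5839, -0.1861, -0.0013], 'confidence': 0.45}
{'point': [0.5396, 0.0406, 0.0957], 'confidence': 0.75}
```

View pics/w7.png

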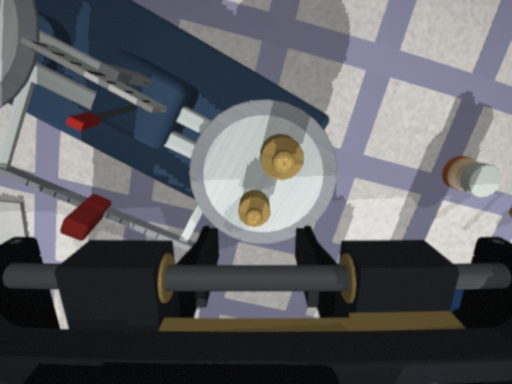

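>>> jog_arm(plan=[[55,0.001,-0.002,0.03,0,0,0],[55,0.001,-0.002,0.055,0,0,0],[55,0.001,-0.002,0.064,0,0,0],[55,0.001,-0.002,0.064,0,0,0],[10,0.001,-0.002,0.064,0,0,0],[10,0.001,-0.002,0.064,0,0,0],[10,0.001,-0.002,0.064,0,0,0],[10,0.001,-0.002,0.064,0,0,0]], newtons=20)

```text
time_s: 17.3
tool_pos: [0.5226, 0.0429, 0.1284]
tcp_rot: [3.141, -0.002, 0.245]
wrist_force: [0.9, -0.2, 3.2]
grip_width: 0.287
```

>>> jog_arm(plan=[[10,0,0,0,0,0,0]])

```text
time_s: 17.4
tool_pos: [0.5226, 0.0429, 0.1284]
tcp_rot: [3.141, -0.002, 0.245]
wrist_force: [-0.2, 1.0, 4.0]
grip_width: 0.287
```

>>> jog_arm(plan=[[10,0,0,-0.045,0,0,0],[10,0,0,-0.085,0,0,0],[10,-0.008,0.018,-0.1,0,0,8],[10,-0.022,0.052,-0.1,0,0,16],[10,-0.04,0.092,-0.1,0,0,24],[10,-0.058,0.133,-0.1,0,0,32],[10,-0.075,0.174,-0.1,0,0,40],[10,-0.092,0.213,-0.1,0,0,48]])

```text
time_s: 18.2
tool_pos: [0.4836, -0.1877, 0.2273]
tcp_rot: [3.142, 0.0, -0.599]
wrist_force: [0.4, 0.3, -0.2]
grip_width: 0.286
```

```bash
cat > to.py <<'E'
from h import *
import sys
a=[float(x) for x in sys.argv[1:]]
s=bot.get_state(); print(s['time_s'],s['tool_pos'],s['tcp_rot'],s['grip_width'],s['q'])
r=R.from_euler('xyz',[np.pi,0,s['tcp_rot'][2]])
print('shift',r.inv().apply(np.array(a[:3])-s['tool_pos']),'turn',np.degrees(s['tcp_rot'][2]-a[3]) if len(a)>3 else '')
E
python3 to.py .470 -.275 .2 -.907
```

```text
18.2 [ 0.4836 -0.1877  0.2273] [ 3.1415  0.0001 -0.5986] 0.2864919477843749 [-0.5223 -0.0218  1.8202 -0.0001  1.3432  1.6471]
shift [0.038  0.0798 0.0273] turn 17.671060104112406
```

>>> jog_arm(plan=[[10,0.018,0.035,0,0,0,8],[10,0.034,0.072,0.01,0,0,16],[10,0.038,0.08,0.04,0,0,18],[10,0.038,0.08,0.085,0,0,18],[10,0.038,0.08,0.13,0,0,18],[10,0.038,0.08,0.17,0,0,18],[10,0.038,0.08,0.186,0,0,18],[10,0.038,0.08,0.192,0,0,18]])

```text
time_s: 19.0
tool_pos: [0.4683, -0.2716, 0.033]
tcp_rot: [3.139, 0.008, -0.907]
wrist_force: [-12.3, 7.9, 25.2]
grip_width: 0.289
```

>>> jog_arm(plan=[[10,0,0,0,0,0,0]])

```text
time_s: 19.1
tool_pos: [0.4703, -0.2731, 0.0347]
tcp_rot: [3.141, 0.003, -0.907]
wrist_force: [0.7, 0.7, -0.1]
grip_width: 0.293
```

>>> jog_arm(plan=[[10,0,0,0.001,0,0,0],[40,0,0,0.001,0,0,0],[55,0,0,0.001,0,0,0],[55,0,0,0.001,0,0,0],[55,0,0,-0.04,0,0,0],[55,0,0,-0.085,0,0,0],[55,0,0,-0.1,0,0,0],[55,0,0,-0.1,0,0,0]])

```text
time_s: 19.9
tool_pos: [0.4731, -0.2752, 0.1391]
tcp_rot: [-3.14, -0.007, -0.907]
wrist_force: [0.4, 0.1, 0.4]
grip_width: 0.545
```

```bash
python3 - <<'E'
from h import *
f=bot.grab_frame('wrist'); save(f,'w8')
for r in bot.tip_of('weight_50','wrist'): print(r)
E
python3 to.py .558 -.285 .03
```

```text
{'point': [0.5567, -0.2823, -0.0006], 'confidence': 0.92}
{'point': [0.4711, -0.2718, 0.0035], 'confidence': 0.85}
20.0 [ 0.4708 -0.2735  0.1348] [ 3.1415  0.0003 -0.9071] 0.5500383251419316 [-0.6711  0.136   1.8387 -0.      1.1673  1.8069]
shift [ 0.0628 -0.0616  0.1048] turn
```

View pics/w8.png

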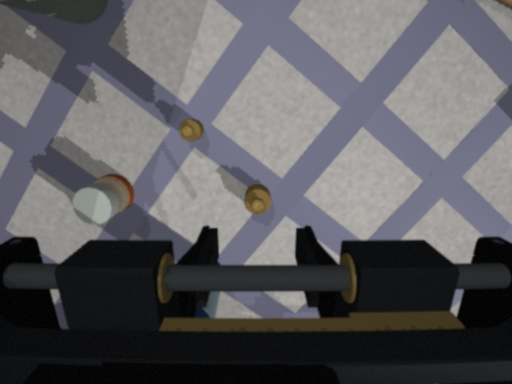

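>>> jog_arm(plan=[[50,0.03,-0.03,0,0,0,0],[50,0.055,-0.055,0.01,0,0,0],[50,0.062,-0.062,0.04,0,0,0],[50,0.062,-0.062,0.08,0,0,0],[50,0.062,-0.062,0.1,0,0,0],[50,0.062,-0.062,0.108,0,0,0],[50,0.062,-0.062,0.108,0,0,0]])

```text
time_s: 20.7
tool_pos: [0.5559, -0.2828, 0.0245]
tcp_rot: [3.14, 0.006, -0.907]
wrist_force: [-0.2, 0.3, 0.8]
grip_width: 0.503
```

>>> jog_arm(plan=[[5,0,0,0,0,0,0],[5,0,0,0,0,0,0],[5,0,0,0,0,0,0],[5,0,0,0,0,0,0],[5,0,0,0,0,0,0],[5,0,0,0,0,0,0]], newtons=20)

```text
time_s: 21.3
tool_pos: [0.5582, -0.2845, 0.0277]
tcp_rot: [-3.141, -0.0, -0.907]
wrist_force: [-0.3, -0.2, 1.3]
grip_width: 0.221
```

```bash
python3 to.py .521 .045 .22 .245
```

```text
21.3 [ 0.5582 -0.2845  0.0277] [-3.1415 -0.0005 -0.9071] 0.2207223013382356 [-0.597   0.4593  1.6632 -0.0001  1.0186  1.8809]
shift [-0.2825 -0.1736 -0.1923] turn -66.01223198053606
```

>>> jog_arm(plan=[[5,0,0,-0.04,0,0,0],[5,0,0,-0.085,0,0,0],[5,0,0,-0.13,0,0,0],[5,-0.015,-0.009,-0.17,0,0,-8],[5,-0.045,-0.028,-0.195,0,0,-16],[5,-0.083,-0.051,-0.195,0,0,-24],[5,-0.122,-0.075,-0.195,0,0,-32],[5,-0.16,-0.098,-0.195,0,0,-40]])

```text
time_s: 22.1
tool_pos: [0.5363, -0.0963, 0.2228]
tcp_rot: [-3.141, -0.001, -0.204]
wrist_force: [0.8, 0.8, -0.4]
grip_width: 0.221
```

```bash
python3 to.py .521 .045 .215 .245
```

```text
22.1 [ 0.5363 -0.0963  0.2228] [-3.1414 -0.0008 -0.2038] 0.22070876063455214 [-0.3226  0.0452  1.7612  0.0003  1.3344  1.4519]
shift [-0.0436 -0.1353  0.0078] turn -25.71421114653558
```

>>> jog_arm(plan=[[5,-0.012,-0.037,0,0,0,-8],[5,-0.025,-0.077,0,0,0,-16],[5,-0.037,-0.113,0,0,0,-24],[5,-0.044,-0.135,0,0,0,-26],[5,-0.044,-0.135,0.01,0,0,-26],[5,-0.044,-0.135,0.01,0,0,-26],[5,-0.044,-0.135,0.01,0,0,-26]])

```text
time_s: 22.8
tool_pos: [0.5215, 0.0425, 0.2119]
tcp_rot: [3.142, 0.001, 0.244]
wrist_force: [1.2, -0.1, 0.5]
grip_width: 0.221
```

```bash
python3 - <<'E'
from h import *
f=bot.grab_frame('wrist'); save(f,'w9')
for r in bot.tip_of('pan_right_top','wrist'): print(r)
E
python3 to.py .521 .043 .159
```

```text
{'point': [0.5433, 0.0402, 0.1294], 'confidence': 0.61}
22.9 [0.5219 0.0422 0.2124] [3.1414 0.0002 0.2429] 0.22051923474070734 [-0.0699  0.003   1.8243 -0.0002  1.3144  1.258 ]
shift [-0.0007 -0.001   0.0534] turn
```

View pics/w9.png

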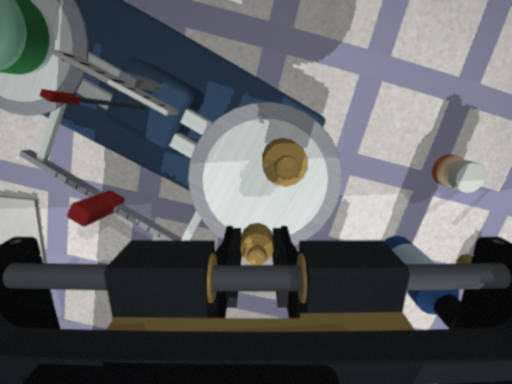

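>>> jog_arm(plan=[[5,0,0,0.03,0,0,0],[5,0,0,0.048,0,0,0],[5,0,0,0.053,0,0,0],[5,0,0,0.0535,0,0,0],[5,0,0,0.0535,0,0,0],[40,0,0,0.0535,0,0,0],[50,0,0,0.0535,0,0,0],[50,0,0,0.0535,0,0,0]])

```text
time_s: 23.7
tool_pos: [0.5222, 0.0433, 0.1597]
tcp_rot: [3.141, -0.001, 0.245]
wrist_force: [0.4, -0.1, -0.6]
grip_width: 0.408
```

>>> jog_arm(plan=[[50,0,0,-0.03,0,0,0],[50,0,0,-0.075,0,0,0],[50,-0.04,0,-0.09,0,0,0],[40,-0.085,0,-0.09,0,0,0],[30,-0.12,0.01,-0.09,0,0,0],[10,-0.15,0.02,-0.09,0,0,0],[0,-0.15,0.03,-0.09,0,0,0],[0,-0.15,0.03,-0.09,0,0,0]])

```text
time_s: 24.5
tool_pos: [0.3839, -0.0231, 0.2497]
tcp_rot: [3.14, -0.002, 0.243]
wrist_force: [0.3, 0.3, 0.0]
grip_width: 0.127
```

>>> jog_arm(plan=[[0,0,0,0,0,0,0],[0,0,0,0,0,0,0],[0,0,0,0,0,0,0],[0,0,0,0,0,0,0],[0,0,0,0,0,0,0],[0,0,0,0,0,0,0],[0,0,0,0,0,0,0]])

```text
time_s: 25.2
tool_pos: [0.3835, -0.0221, 0.2489]
tcp_rot: [-3.141, 0.0, 0.245]
wrist_force: [0.0, -0.4, 0.1]
grip_width: 0.006
```

```bash
python3 look.py l4 x; python3 - <<'E'
from h import *
f=bot.grab_frame('wrist'); save(f,'w10')
for t in ['pan_right_top','poise_top','pan_left_top']: print(t,bot.tip_of(t,'wrist'))
E
```

```text
25.2 [ 0.3835 -0.0221  0.2489] [-3.1415  0.0001  0.2449] 0.005614583819461146
top pan_left_top [(array([0.6068, 0.2686, 0.112 ]), 0.93)]
top pan_right_top [(array([0.5499, 0.0391, 0.1119]), 0.62)]
top poise_top [(array([0.4748, 0.1851, 0.1255]), 0.52)]
top weight_200 [(array([ 0.4698, -0.271 , -0.0024]), 0.55), (array([0.5649, 0.031 , 0.1136]), 0.44), (array([0.5221, 0.0402, 0.1147]), 0.4)]
side pan_left_top [(array([0.6061, 0.2745, 0.1163]), 0.58)]
side pan_right_top [(array([0.542 , 0.0372, 0.1127]), 0.74), (array([ 0.466 , -0.1644,  0.0047]), 0.27)]
side poise_top [(array([0.4775, 0.1875, 0.1225]), 0.47)]
side weight_200 [(array([0.5686, 0.0309, 0.1106]), 0.69), (array([ 0.4744, -0.2698,  0.0015]), 0.46), (array([0.5236, 0.0395, 0.1136]), 0.38)]
pan_right_top []
poise_top [{'point': [0.4765, 0.1837, 0.1252], 'confidence': 0.97}]
pan_left_top []
```

View pics/l4.png

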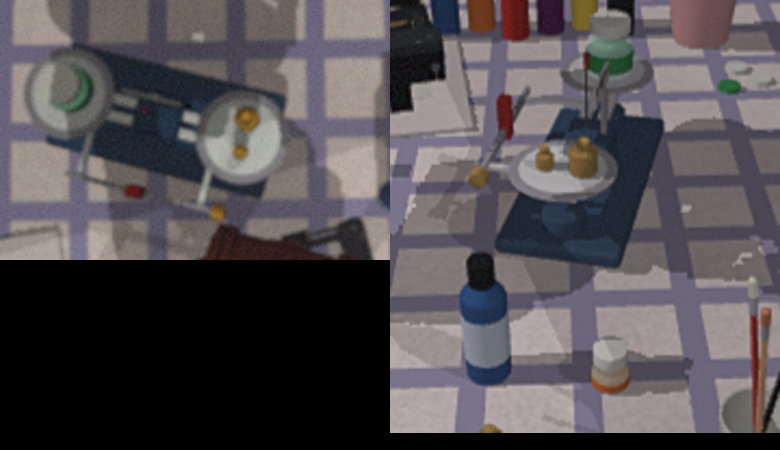

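View pics/w10.png

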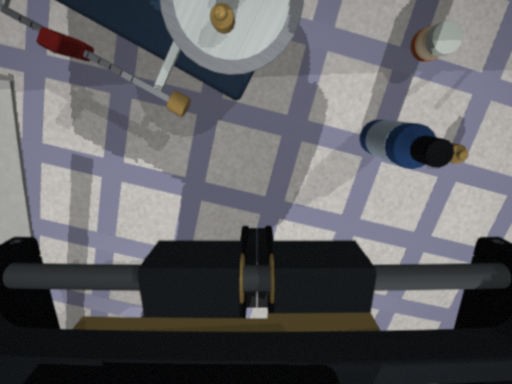

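```bash
cat > tilt.py <<'E'
from h import *
B=np.array([.5745,.1555])
for c in ['top','side','top']:
    f=bot.grab_frame(c);P=cloud(f).reshape(-1,3)
    C=f['color'].reshape(-1,3).astype(int)
    out=[]
    for ctr in ([.6045,.271],[.5445,.039]):
        d=np.hypot(P[:,0]-ctr[0],P[:,1]-ctr[1])
        m=(d<.055)&(abs(P[:,2]-.112)<.022)
        zz=P[m,2]; h,e=np.histogram(zz,bins=np.arange(.088,.138,.002)); k=h.argmax()
        z0=(e[k]+e[k+1])/2; q=zz[abs(zz-z0)<.006]
        out.append((np.median(q),len(q)))
    print(c,bot.get_state()['time_s'],out,'tilt(L down+)',(out[1][0]-out[0][0])/.24)
E
python3 tilt.py
```

```text
top 25.95 [(np.float64(0.11320518668390744), 621), (np.float64(0.11086454921909938), 991)] tilt(L down+) -0.009752656103366916
side 26.0 [(np.float64(0.11419328634884363), 265), (np.float64(0.11158680457338899), 635)] tilt(L down+) -0.010860340731060996
top 26.05 [(np.float64(0.11359916851093321), 627), (np.float64(0.1107179889296297), 985)] tilt(L down+) -0.012004914922097987
```

>>> jog_arm(plan=[[0,0.015,-0.035,-0.015,0,0,0],[0,0.032,-0.07,-0.03,0,0,0],[0,0.045,-0.1,-0.045,0,0,0],[0,0.05,-0.112,-0.05,0,0,0],[0,0.05,-0.112,-0.05,0,0,0],[0,0.05,-0.112,-0.05,0,0,0]])

```text
time_s: 26.65
tool_pos: [0.4046, 0.0985, 0.2986]
tcp_rot: [3.141, 0.001, 0.246]
wrist_force: [-1.6, -0.6, 0.3]
grip_width: 0.008
```

```bash
sed -i "s/\['top','side','top'\]/['wrist','side','wrist']/" tilt.py; python3 tilt.py;  python3 - <<'E'
from h import *
f=bot.grab_frame('wrist'); save(f,'w11')
for t in ['pan_right_top','poise_top','pan_left_top']: print(t,bot.tip_of(t,'wrist'))
E
python3 to.py .47 .17 .15
```

```text
wrist 26.7 [(np.float64(0.11369311829462575), 120), (np.float64(0.11165498427089832), 7443)] tilt(L down+) -0.008492225098864308
side 26.75 [(np.float64(0.11414998689844813), 265), (np.float64(0.11150770238460755), 636)] tilt(L down+) -0.011009518807669066
wrist 26.8 [(np.float64(0.11369496017601619), 106), (np.float64(0.11162148175279035), 7450)] tilt(L down+) -0.008639493430107639
pan_right_top [{'point': [0.5411, 0.0438, 0.1121], 'confidence': 0.68}, {'point': [0.5716, 0.1578, 0.0006], 'confidence': 0.19}, {'point': [0.5229, 0.0457, 0.1098], 'confidence': 0.19}]
poise_top [{'point': [0.4746, 0.1841, 0.1258], 'confidence': 0.82}]
pan_left_top []
27.0 [0.4047 0.098  0.2987] [-3.1415  0.0004  0.2436] 0.006297225572364374 [ 0.0478 -0.3346  1.957  -0.      1.5196  1.3749]
shift [ 0.0807 -0.0541  0.1487] turn
```

View pics/w11.png

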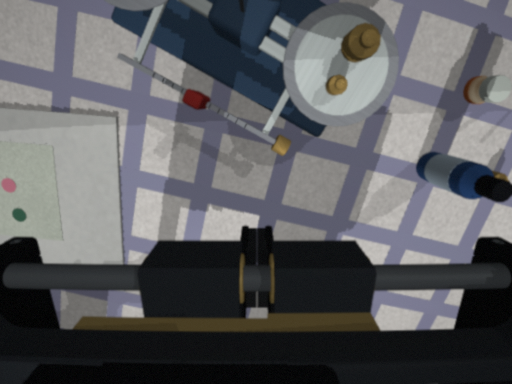

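```bash
python3 - <<'E'
from h import *
f=bot.grab_frame('wrist'); P=cloud(f)
for r in bot.outline_of('poise_top','wrist')[:1]:
    p=P[r['region']]
hsv=cv2.cvtColor(f['color'],cv2.COLOR_RGB2HSV)
red=((hsv[...,0]<8)|(hsv[...,0]>172))&(hsv[...,1]>120)
p=P[red]; m=(abs(p[:,0]-.476)<.04)&(abs(p[:,1]-.185)<.04)&(p[:,2]>.1); p=p[m]
t=p[p[:,2]>.117]; print(len(p),len(t),np.median(t,0),t.min(0),t.max(0))
psi=-.247
x=np.array([np.cos(psi),np.sin(psi)]); y=np.array([-np.sin(psi),np.cos(psi)])
yy=t[:,:2]@y; xx=t[:,:2]@x
print('along',np.percentile(yy,[2,50,98]),'across',np.percentile(xx,[2,50,98]),'ctr',np.percentile(xx,[2,98]).mean()*x+np.percentile(yy,[2,98]).mean()*y, 'axes',x,y)
E
```

```text
312 268 [0.4747 0.1822 0.1242] [0.466  0.173  0.1181] [0.4827 0.1929 0.1268]
along [0.2843 0.2927 0.3021] across [0.4083 0.4157 0.4227] ctr [0.4745 0.1827] axes [ 0.9697 -0.2445] [0.2445 0.9697]
```

```bash
python3 to.py .4652 .1457 .16 -.247
```

```text
27.1 [0.4048 0.0982 0.2988] [-3.1416  0.0002  0.244 ] 0.0037429095769173546 [ 0.0482 -0.3346  1.9567 -0.      1.5197  1.375 ]
shift [ 0.0701 -0.0315  0.1388] turn 28.133717204732587
```

>>> jog_arm(plan=[[0,0.025,-0.01,0.02,0,0,7],[0,0.05,-0.022,0.05,0,0,14],[0,0.07,-0.0315,0.085,0,0,21],[0,0.07,-0.0315,0.12,0,0,28],[0,0.07,-0.0315,0.139,0,0,28],[0,0.07,-0.0315,0.139,0,0,28],[0,0.07,-0.0315,0.139,0,0,28]])

```text
time_s: 27.8
tool_pos: [0.4653, 0.146, 0.1603]
tcp_rot: [3.141, 0.0, -0.244]
wrist_force: [0.3, -0.5, 0.4]
grip_width: 0.002
```

```bash
python3 to.py .4652 .1457 .127 -.247; python3 look.py l5; python3 - <<'E'
from h import *
f=bot.grab_frame('wrist'); save(f,'w12')
E
```

```text
27.8 [0.4653 0.146  0.1603] [ 3.1415  0.0002 -0.2437] 0.002035587065282623 [ 0.1423 -0.0316  1.9615 -0.      1.2119  1.9568]
shift [0.     0.0003 0.0333] turn 0.1898315834866623
27.8 [0.4653 0.146  0.1603] [ 3.1415  0.0002 -0.2437] 0.002035587065282623
top pan_left_top [(array([0.604 , 0.2714, 0.1138]), 0.88), (array([0.5233, 0.0393, 0.1123]), 0.24)]
top pan_right_top [(array([0.547 , 0.0413, 0.114 ]), 0.92)]
top poise_top []
side pan_left_top [(array([0.6045, 0.2739, 0.1158]), 0.85)]
side pan_right_top [(array([0.5422, 0.0353, 0.1115]), 0.73), (array([ 0.4653, -0.1635,  0.0049]), 0.42)]
side poise_top [(array([0.4819, 0.1872, 0.1245]), 0.41)]
```

View pics/w12.png

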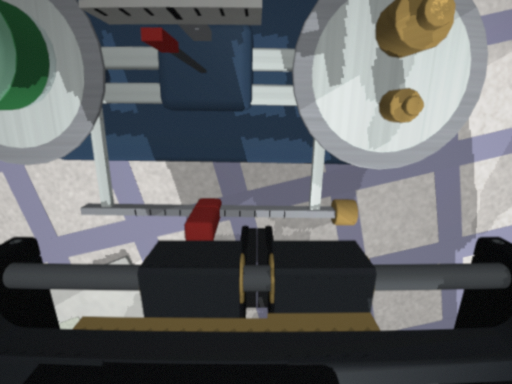

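View pics/l5.png

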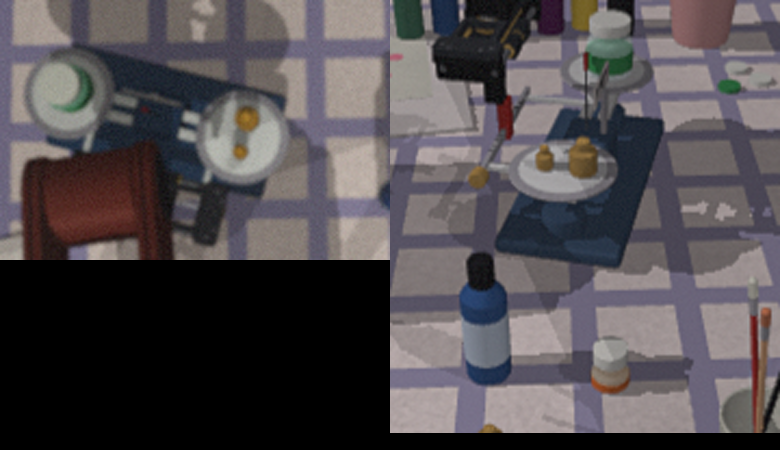

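>>> jog_arm(plan=[[0,0,0,0.02,0,0,0],[0,0,0,0.033,0,0,0],[0,0,-0.005,0.033,0,0,0],[0,0,-0.008,0.033,0,0,0],[0,0,-0.01,0.033,0,0,0],[0,0,-0.01,0.033,0,0,0]])

```text
time_s: 28.85
tool_pos: [0.4682, 0.1563, 0.1277]
tcp_rot: [-3.141, -0.001, -0.243]
wrist_force: [-0.0, -0.4, -0.1]
grip_width: 0.007
```

```bash
python3 - <<'E'
from h import *
f=bot.grab_frame('wrist'); save(f,'w13')
E
python3 tilt.py
```

```text
wrist 28.95 [(np.float64(0.11419728439065294), 9054), (np.float64(0.11174370364554492), 21404)] tilt(L down+) -0.010223253104616725
side 29.0 [(np.float64(0.11399523016018731), 260), (np.float64(0.11146972727738697), 636)] tilt(L down+) -0.010522928678334775
wrist 29.05 [(np.float64(0.11419354975905986), 9008), (np.float64(0.11175191056140517), 21470)] tilt(L down+) -0.010173496656894557
```

View pics/w13.png

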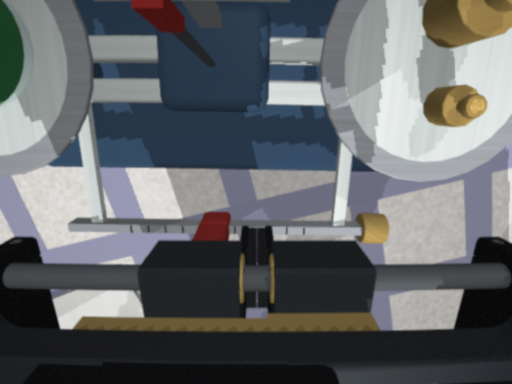

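>>> jog_arm(plan=[[0,0,-0.003,0,0,0,0],[0,0,-0.005,0,0,0,0],[0,0,-0.005,0,0,0,0],[0,0,-0.005,0,0,0,0]])

```text
time_s: 29.45
tool_pos: [0.4688, 0.1608, 0.1269]
tcp_rot: [3.142, -0.0, -0.244]
wrist_force: [0.0, -0.5, 0.2]
grip_width: 0.002
```

```bash
python3 - <<'E'
from h import *
f=bot.grab_frame('wrist'); save(f,'w14')
E
python3 tilt.py
```

```text
wrist 29.55 [(np.float64(0.11419684515193004), 9497), (np.float64(0.11175932890345708), 20418)] tilt(L down+) -0.010156317701970688
side 29.6 [(np.float64(0.11415311800651062), 276), (np.float64(0.11151394742853948), 637)] tilt(L down+) -0.010996544074879749
wrist 29.65 [(np.float64(0.11420887211295394), 9487), (np.float64(0.11176107027233396), 20420)] tilt(L down+) -0.010199174335916567
```

View pics/w14.png

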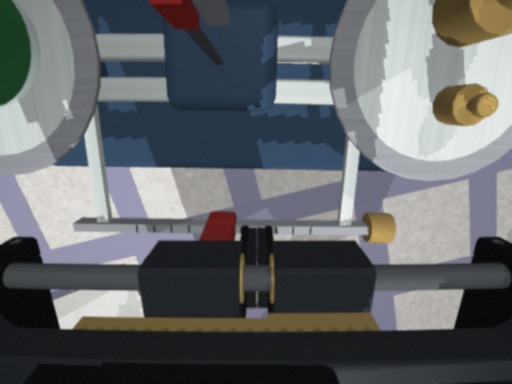

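>>> jog_arm(plan=[[0,0,-0.002,0,0,0,0],[0,0,-0.004,0,0,0,0],[0,0,-0.0045,0,0,0,0],[0,0,-0.0045,0,0,0,0]])

```text
time_s: 30.05
tool_pos: [0.4698, 0.1652, 0.1269]
tcp_rot: [3.142, 0.0, -0.244]
wrist_force: [-0.3, 0.5, -1.2]
grip_width: 0.0
```

```bash
python3 - <<'E'
from h import *
f=bot.grab_frame('wrist'); save(f,'w15')
E
python3 tilt.py
```

```text
wrist 30.15 [(np.float64(0.11419911732920654), 9970), (np.float64(0.11176346794350861), 19431)] tilt(L down+) -0.010148539107074708
side 30.2 [(np.float64(0.11407498101713964), 260), (np.float64(0.11150372088442295), 635)] tilt(L down+) -0.010713583886319544
wrist 30.25 [(np.float64(0.11420395144105644), 9966), (np.float64(0.11175256400266356), 19455)] tilt(L down+) -0.010214114326636988
```

View pics/w15.png

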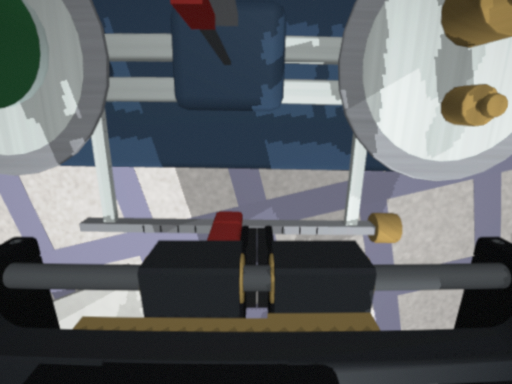

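>>> jog_arm(plan=[[0,0,-0.002,0,0,0,0],[0,0,-0.003,0,0,0,0],[0,0,-0.003,0,0,0,0]])

```text
time_s: 30.55
tool_pos: [0.4706, 0.1681, 0.127]
tcp_rot: [-3.141, -0.0, -0.244]
wrist_force: [0.1, -0.7, -0.4]
grip_width: 0.001
```

```bash
python3 tilt.py
```

```text
wrist 30.6 [(np.float64(0.10935464449024343), 10049), (np.float64(0.1166019133091596), 19096)] tilt(L down+) 0.03019695341215072
side 30.65 [(np.float64(0.10875457861842153), 265), (np.float64(0.11671654546836718), 639)] tilt(L down+) 0.03317486187477357
wrist 30.7 [(np.float64(0.10900395551239941), 10073), (np.float64(0.11694682465832298), 19082)] tilt(L down+) 0.033095288108014875
```

>>> jog_arm(plan=[[0,0,-0.002,0,0,0,0],[0,0,-0.0025,0,0,0,0],[0,0,-0.0025,0,0,0,0]])

```text
time_s: 31.0
tool_pos: [0.4712, 0.1705, 0.1269]
tcp_rot: [-3.141, -0.0, -0.244]
wrist_force: [0.2, -0.0, 0.3]
grip_width: 0.005
```

```bash
python3 tilt.py; python3 - <<'E'
from h import *
f=bot.grab_frame('wrist'); save(f,'w16')
E
```

```text
wrist 31.05 [(np.float64(0.10652812620945377), 10274), (np.float64(0.11943421896483286), 18687)] tilt(L down+) 0.053775386480746194
side 31.1 [(np.float64(0.10642867500875913), 270), (np.float64(0.11926472892601642), 646)] tilt(L down+) 0.05348355798857202
wrist 31.15 [(np.float64(0.10666760159048007), 10270), (np.float64(0.11930387611258243), 18734)] tilt(L down+) 0.052651143842093184
```

View pics/w16.png

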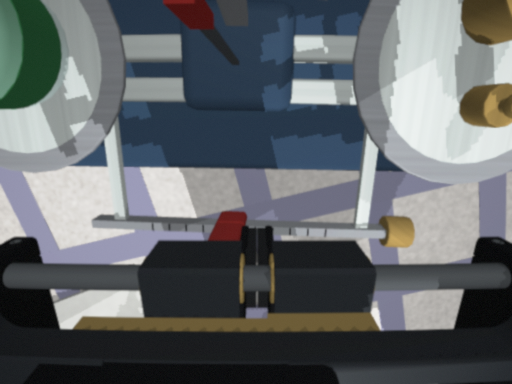

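>>> jog_arm(plan=[[0,0,0.01,0,0,0,0],[0,0,0.014,0,0,0,0],[0,0,0.014,0,0,0,0],[0,0,0.014,0,0,0,0],[0,0,0.014,0,0,0,0],[0,0,0.014,0,0,0,0],[0,0,0.014,0,0,0,0],[0,0,0.014,0,0,0,0]])

```text
time_s: 32.0
tool_pos: [0.4678, 0.1569, 0.1269]
tcp_rot: [-3.142, 0.0, -0.244]
wrist_force: [0.3, -0.3, -1.0]
grip_width: 0.005
```

>>> jog_arm(plan=[[0,0,0,0,0,0,0],[0,0,0,0,0,0,0],[0,0,0,0,0,0,0],[0,0,0,0,0,0,0],[0,0,0,0,0,0,0],[0,0,0,0,0,0,0]])

```text
time_s: 32.6
tool_pos: [0.4678, 0.1568, 0.1269]
tcp_rot: [-3.142, -0.0, -0.244]
wrist_force: [-1.0, -0.2, 0.0]
grip_width: 0.005
```

```bash
python3 tilt.py
```

```text
wrist 32.65 [(np.float64(0.11297968252710319), 8955), (np.float64(0.11295116824919385), 21407)] tilt(L down+) -0.00011880949128892371
side 32.7 [(np.float64(0.1129209355997366), 262), (np.float64(0.11271205830673886), 648)] tilt(L down+) -0.0008703220541572225
wrist 32.75 [(np.float64(0.11298092428557019), 8943), (np.float64(0.11293978806598641), 21412)] tilt(L down+) -0.00017140091493241205
```

Level (0.000 rad). I'll now retreat straight up and do a last check.

>>> jog_arm(plan=[[0,0,0.004,-0.03,0,0,0],[0,0,0.004,-0.07,0,0,0],[0,0,0.004,-0.11,0,0,0],[0,-0.02,0.004,-0.13,0,0,0],[0,-0.05,0.004,-0.13,0,0,0],[0,-0.05,0.004,-0.13,0,0,0],[0,-0.05,0.004,-0.13,0,0,0],[0,-0.05,0.004,-0.13,0,0,0]])

```text
time_s: 33.55
tool_pos: [0.4187, 0.1648, 0.2567]
tcp_rot: [3.141, -0.0, -0.244]
wrist_force: [-0.0, 0.1, -0.3]
grip_width: 0.005
```

>>> jog_arm(plan=[[0,0,0,0,0,0,0],[0,0,0,0,0,0,0],[0,0,0,0,0,0,0],[0,0,0,0,0,0,0],[0,0,0,0,0,0,0],[0,0,0,0,0,0,0]])

```text
time_s: 34.15
tool_pos: [0.4183, 0.165, 0.2569]
tcp_rot: [3.142, 0.0, -0.244]
wrist_force: [-1.1, 0.0, 0.4]
grip_width: 0.002
```

```bash
sed -i "s/\['wrist','side','wrist'\]/['wrist','side','top']/" tilt.py; python3 tilt.py; python3 look.py l6 x;  python3 - <<'E'
from h import *
f=bot.grab_frame('side'); save(f,'s6')
E
```

```text
wrist 34.2 [(np.float64(0.11287802586845946), 4879), (np.float64(0.11290260741509833), 8199)] tilt(L down+) 0.00010242311099528667
side 34.25 [(np.float64(0.11297786059287418), 262), (np.float64(0.11276006425186647), 649)] tilt(L down+) -0.00090748475419881
top 34.3 [(np.float64(0.11220375912281422), 628), (np.float64(0.11214676996905981), 992)] tilt(L down+) -0.00023745480731002244
34.3 [0.4183 0.165  0.257 ] [-3.1416 -0.0001 -0.2439] 0.00946295537015742
top pan_left_top [(array([0.604 , 0.2702, 0.1121]), 0.82)]
top pan_right_top [(array([0.5465, 0.0393, 0.1148]), 0.96)]
top poise_top [(array([0.4748, 0.1878, 0.1257]), 0.64), (array([0.5654, 0.0358, 0.112 ]), 0.18)]
top weight_200 [(array([0.521 , 0.0429, 0.1167]), 0.55), (array([ 0.467 , -0.2739, -0.0011]), 0.54), (array([0.5642, 0.0319, 0.114 ]), 0.53)]
side pan_left_top [(array([0.6029, 0.2733, 0.1147]), 0.62)]
side pan_right_top [(array([0.5438, 0.0375, 0.1115]), 0.94), (array([ 0.4666, -0.1628,  0.0039]), 0.65)]
side poise_top [(array([0.4783, 0.1926, 0.1232]), 0.42), (array([0.6098, 0.2658, 0.1154]), 0.16)]
side weight_200 [(array([0.5702, 0.0309, 0.1127]), 0.75), (array([ 0.4761, -0.2741,  0.0019]), 0.7), (array([0.5249, 0.0461, 0.1113]), 0.5), (array([0.6026, 0.2737, 0.1149]), 0.46)]
```

View pics/s6.png

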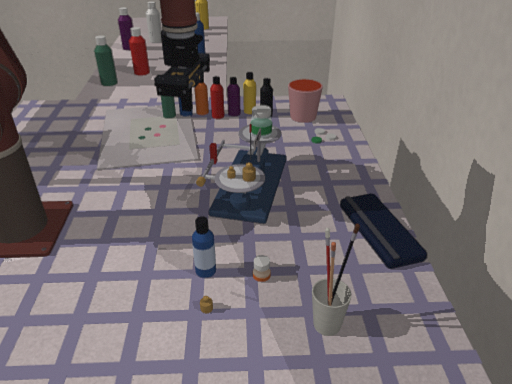

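The 100 g weight is upright on the bench at pixel (206,303). The 50 g and 200 g weights are on the right pan at (231,173) and (249,172), and the pot is on the left pan at (262,122). The paint bottle, small pot and brush cup are where they were.

```bash
python3 -c "
from bench import bot
print(bot.close_job())"
```

```text
the job is handed in; nothing more can be done
None
```

The pot is weighed and the job is handed in, at about 34 s of the 72 s allowed; no verdict was reported. The 200 g and 50 g weights stand on the right pan, and the 100 g weight stands upright on the bench, back where it started. I pushed the poise about 3 mm to the left to bring the beam level. From the images it sits at about 40 g, so the pot weighs roughly 290 g; I did not read the poise scale exactly.

- **Beam:** in the last check the pan heights from the wrist, side and top cameras gave tilts of +0.0001, -0.0009 and -0.0002 rad, against the allowed 0.025.
- **Rest of the scene:** the pot and the weights stand upright in the last picture, and the paint bottle, small pot and brush cup look unmoved. The arm is clear of everything.
- **Went wrong on the way:**
  - The first grasp of the 200 g weight closed about 2 cm short and had to be repeated.
  - I put the 100 g weight on the pan first; it was too heavy there, so I swapped it for the 50 g.
  - Setting the 100 g weight back down gave a brief wrist force of about 29 N.

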